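Secure a calibration-gas cylinder in its bench stall

TASK

The small gas cylinder has been left standing loose on the bench. Draw back the stall's retaining bar, slide the cylinder upright over the bench into the stall, pushing it low down so that it neither tips nor leaves the bench, and slide the bar fully shut in front of it again. Leave the other things on the bench where they are.

Things in the scene. Friction and masses are not known exactly. Their poses are not given: they have to be found in the camera images.
- stall: Grey steel stall bolted to the bench: uprights 150 mm high joined by straps, open above, no floor. Origin: centre of its open mouth at bench level, in the bar's mid-plane; x points into the stall (towards the robot's right, turned up to 22 deg outwards), y along the bar, away from the robot. Inside 96 mm wide (y +-48), x 3 (bar's rear face) to 106 mm (back straps). Feet to y +-78 mm, 3 mm thick.
- bar (a joint): Sliding of the flat steel retaining bar (6 mm thick, 105 to 130 mm above the bench) across the mouth. 0 = fully shut, its tip in the keeper on the stall's -y side; it grows as the bar is drawn towards the stall's +y, up to the stop at 0.110 m, the mouth then wholly clear. About 2.5 N of friction; stays where left.
- bar_grip (a point): Centre of the bar's grip: upright round aluminium knob, 22 mm across, 138 to 178 mm above the bench, on the bar's outer end. Moves with the bar: in the stall's frame x = 0, y = 110 mm plus the opening, z = 157.5 mm. The bar runs beneath it (along y); with the bar shut, the guide (y 48 to 82 mm, 87 to 149 mm high) ends 28 mm from the knob's axis.
- cylinder_mid (a point): Loose aluminium gas cylinder with a white band and brass valve, upright: 74 mm across, 250 mm tall (straight wall to 180 mm, valve 30 mm across), 0.5 to 0.85 kg. Point on its axis, 125 mm above its foot; z is its axis. Starts in front of the stall's mouth. Its friction on the bench is high: pushed more than about 40 mm above the bench it may tip.
- spray_mid (a point): Bystander: aerosol can standing beyond the stall, 65 mm across, 203 mm tall; point half-way up.
- bottle_mid (a point): Bystander: white plastic bottle standing behind the stall, 70 mm across, 170 mm tall; point half-way up.
- meter: Bystander: handheld multimeter lying flat, 170 x 80 x 44 mm; origin at the centre of its underside.
- dev_board: Bystander: blue circuit board, 200 x 130 mm, 38 mm high with its brass-coloured heat sink; origin at the centre of its underside.
- mouse: Bystander: black computer mouse, 105 x 60 x 26 mm; origin at the centre of its underside.
- solder_reel: Bystander: reel of solder wire standing on its flange, 68 mm across, 52 mm high; origin at the centre of its underside.
- screwdriver: Bystander: screwdriver lying flat, 190 mm long; origin at its middle, on its underside.
There are look-alikes about, which are no part of the job. Leave any blue or orange look-alike of the part that bears cylinder_mid alone.

How it is judged:
By the outcome, as a careful person would: the job done as asked, in the order asked, and still so for the second after the job is handed in, with the robot touching nothing.
It also fails if it takes over 72 s, if anything falls off the work surface, if the arm or the gripper's body presses on something with over 40 N, if the wrist force passes 120 N, or if a joint passes its speed limit or range.

ROBOT

A 6-joint arm with a two-finger parallel gripper is mounted at the origin on the work surface. World frame = base frame: x ahead of the robot, y to its left, z up, the work surface at z = 0. Lengths are in m, angles in rad, forces in N, time in s.
With the tool pointing down it reaches from about 0.35 to 0.975 m from the base axis. Payload 4.9 kg.
Tool frame: the origin (TCP) lies on the front face of the gripper's body, between the roots of the fingers; the fingertips stand ctrl.finger_overhang ahead of it and the grasp point (between the pads) lies 54 mm ahead of it (ctrl.finger_overhang is the distance from the TCP to the fingertips, in m); z points along the fingers, y is the line along which they close (so a half turn about z gives the same grasp; the last joint's range is limited). The gripper opens to 85 mm and grips with 20 to 120 N. Pads are 22 mm wide; open, the fingers measure 114 mm over their backs; the gripper's body (76 mm by 85 mm) begins 54 mm behind the grasp point. The pads swing forward as they close: fully open they stand 13 mm farther back than shut.
Start: joints at [1.121, 0.053, 1.613, -0, 1.476, -0.119], TCP at [0.203, 0.591, 0.304] pointing down, gripper open.
Joint ranges: [-3.01, 3.01], [-1.01, 2.22], [0.06, 2.58], [-1.02, 4.17], [0.09, 2.62], [-3.14, 3.14]. Speed limits (rad/s): [2.57, 2.57, 3.14, 3.14, 3.14, 3.14].

INTERFACE

Orientations are given as a rotation vector (axis times angle).
In Python, from station import ctrl, vision gives the robot as it stands. The module is installed in compiled form; this text tells all that it offers.
- The arm moves only by the tool drive_tool, never from a script. Its argument "rows" is a list of rows, each a list of 2 entries, a list of its own where there are three numbers: the shift along the tool's x, y, z in m, then the turn about the tool's z in rad. A call has 1 to 10 rows; each row shifts and turns the commanded pose from where the row before left it, along the tool's axes as they then stand; what a row does not reach is not made up. A row lasts 1/10 s, in which the tool goes at most 50 mm and 8.59 degrees, less where a joint would pass 70% of its speed; a pose out of reach is approached as far as the arm can. A call with a gripper value outside its range is refused whole. "jaw" is the closure, from 0 (fully open) to 1 (shut), set as the call begins (left out, the last holds). The fingers move at their own pace and stop on an object; "grip_force" is the grip in N (left out, the last holds). Time passes only in rows, so rows that do not move let the fingers close. It gives the time, the measured TCP pose, the force, the opening and the grip force at its end, in the units of the state.
- ctrl.get_obs(): the state, without advancing time (a new reading comes with each control period).
- vision.get_image(name): name is "scene" or "top" or "wrist"; returns a dict with "image" (480x640x3 uint8, blue, green, red), "vertical_fov" (degrees; the focal length in pixels is half the picture's height over the tangent of half this angle, whatever the lens; pixels are square), "cx", "cy" (the principal point, pixels), "R" (3x3) and "t" (3): a world point X has camera coordinates R X + t. Camera axes: x right, y down, z forward; pixel columns grow to the right and rows downward; lengths in m; the calibration is good to about 2 mm. A picture is of the moment at which its call begins. There is no depth.
- ctrl.finish_job(): hands the job in; it is judged then, once.
The state is a dict: "t": time; "q": joint angles; "dq": joint speeds; "effort": joint torques, N m; "tool_pos": TCP position; "tool_rot": TCP orientation; "contact_force": force on the tool from outside, world axes, zero at the start; "wrist_torque": the same for the moment, N m; "opening": finger opening in m; "grip_force": force on a finger pad.
Only numpy, scipy, OpenCV 4.12 (cv2) and the standard library are available. Lean on these libraries where they do the work, as an engineer would, in place of code of your own. Each camera call takes 0.05 s, during which the arm holds its last target. There are 200 camera calls.

## Working session

There is one attempt and no reset: what is moved stays moved. The work goes in short steps, Python scripts to look and compute and a tool call to move; the robot and the scene stay as the last step left them, time stands still between calls to the robot, and variables do not carry over. Pictures are saved under pics/ and viewed, at most 10 in all, crops included, and the job is handed in when it is done.

Besides the shell and the picture viewer there is one more tool, called as a command line: name --argument value ..., lists and objects as JSON in quotes. drive_tool: Moves the arm, as the interface text tells. Its arguments: {"type":"object","properties":{"rows":{"type":"array","items":{"type":"array"}},"jaw":{"type":"number"},"grip_force":{"type":"number"}},"required":["rows"]}

```bash
mkdir -p pics; cat > h.py <<'E'
import numpy as np, cv2
from station import ctrl, vision
def snap(n,f):
    c=vision.get_image(n); cv2.imwrite('pics/'+f,c['image']); 
    np.savez('pics/'+f[:-4]+'.npz',**{k:c[k] for k in c}); return c
def K(c):
    f=240/np.tan(np.radians(c['vertical_fov'])/2); return f
def ray(c,u,v):
    d=np.array([(u-c['cx'])/K(c),(v-c['cy'])/K(c),1]); R=np.array(c['R']); return -R.T@np.array(c['t']), R.T@d
def onz(c,u,v,z):
    o,d=ray(c,u,v); return o+d*(z-o[2])/d[2]
def proj(c,X):
    p=np.array(c['R'])@np.array(X)+np.array(c['t']); return np.array([c['cx'],c['cy']])+K(c)*p[:2]/p[2]
E
python3 - <<'E'
from h import *
for n in('top','scene'):
    c=snap(n,n+'0.png'); o,_=ray(c,0,0); print(n,o,c['vertical_fov'],c['cx'],c['cy'],K(c))
o=ctrl.get_obs(); print(o, ctrl.finger_overhang)
E
```

```text
top [0.33265018 0.03181495 1.49657693] 44.44801616519811 319.39966985919955 234.06555101220948 587.3983552847297
scene [0.92540231 0.79075457 1.08154202] 55.636181540870176 324.6433689536783 238.93543459004104 454.85233295583095
{'t': 0.1, 'q': array([ 1.12101655e+00,  5.32946979e-02,  1.61416078e+00,  1.18658433e-05,
        1.47604353e+00, -1.18972708e-01]), 'dq': array([-0.00191479, -0.00236047, -0.00093464, -0.00182391,  0.00049969,
       -0.00087044]), 'effort': array([ 3.69635873e-04, -3.94899559e+01, -3.71365464e+01, -1.06252110e-04,
        3.89789755e-03, -3.92010861e-05]), 'tool_pos': array([0.20279271, 0.59072063, 0.30278102]), 'tool_rot': array([-5.17176017e-01, -3.09817586e+00,  2.86851470e-03]), 'contact_force': array([ 0.92310986,  0.56191198, -0.54501274]), 'wrist_torque': array([-0.07211925,  0.00415762,  0.00928335]), 'grip_force': 0.0, 'opening': 0.08534433091233894} 0.0726
```

View pics/top0.png

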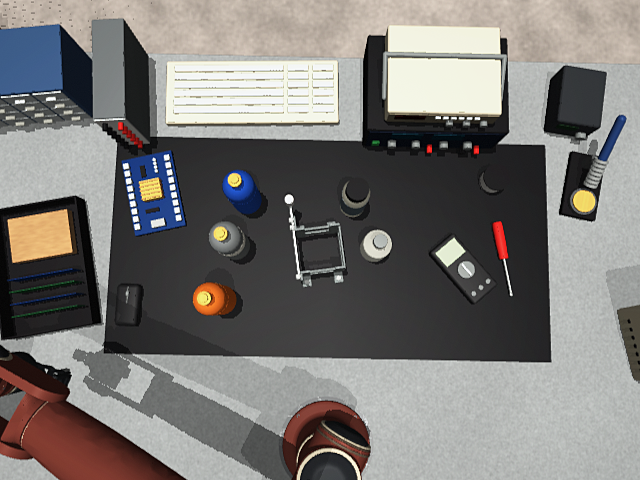

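View pics/scene0.png

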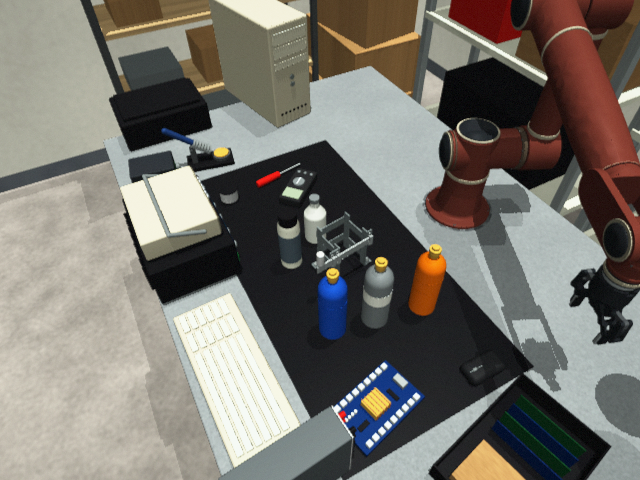

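The top view shows the grey cylinder (valve at about 220,233), stall mouth bar from knob (289,200) to keeper (298,277). The scene view agrees with this: blue and orange decoys stand on either side of the grey one.

```bash
python3 - <<'E'
from h import *
c=dict(np.load('pics/top0.npz')); s=dict(np.load('pics/scene0.npz'))
a=c['image'][140:330,110:390]; b=s['image'][200:350,290:460]
a=cv2.resize(a,(800,543),interpolation=cv2.INTER_CUBIC); cv2.imwrite('pics/crop1.png',a)
im=c['image'].astype(int); hsv=cv2.cvtColor(c['image'],cv2.COLOR_BGR2HSV)
# brass valve tops
m=cv2.inRange(hsv,(18,100,120),(35,255,255)); n,l,st,ce=cv2.connectedComponentsWithStats(m)
for i in range(1,n):
    if 25<st[i,4]<300: print('brass',ce[i],st[i],onz(c,*ce[i],.25))
# knob
m=(cv2.inRange(hsv,(0,0,200),(180,60,255))); m[:, :270]=0; m[:,305:]=0; m[:185]=0;m[290:]=0
n,l,st,ce=cv2.connectedComponentsWithStats(m)
for i in range(1,n):
    if st[i,4]>15: print('white',ce[i],st[i],onz(c,*ce[i],.175))
# keeper end of bar etc
print('bar far end z.13',onz(c,298,277,.13))
# brass in scene
hs=cv2.cvtColor(s['image'],cv2.COLOR_BGR2HSV); m=cv2.inRange(hs,(18,100,120),(35,255,255)); n,l,st,ce=cv2.connectedComponentsWithStats(m)
for i in range(1,n):
    if 25<st[i,4]<400: print('scene brass',ce[i],st[i],onz(s,*ce[i],.24))
E
```

```text
brass [234.16197183 179.83802817] [228 174  13  13 142] [0.60424335 0.21537521 0.25      ]
brass [ 39.14705882 218.17647059] [ 33 214  15  10  34] [0.51141765 0.62922667 0.25      ]
brass [219.97350993 233.34437086] [214 227  13  14 151] [0.48701483 0.24112708 0.25      ]
brass [ 54.43529412 246.12941176] [ 35 242  37  11 170] [0.45203503 0.59193671 0.25      ]
brass [ 35.01315789 255.59210526] [ 21 253  27   7  76] [0.43097979 0.63152199 0.25      ]
brass [203.52795031 297.9378882 ] [197 291  14  15 161] [0.34910171 0.26999157 0.25      ]
white [288.52459016 198.7704918 ] [285 195   9   9  61] [0.57923126 0.10063565 0.175     ]
white [294.39534884 242.97674419] [289 208  12  71 172] [0.47795934 0.08457312 0.175     ]
bar far end z.13 [0.40359886 0.07591966 0.13      ]
scene brass [183.59534884   5.64651163] [161   0  47  13 215] [ 0.44393884 -1.52998693  0.24      ]
scene brass [100.19230769   8.73076923] [95  7 11  5 26] [ 0.79814366 -1.691752    0.24      ]
scene brass [187.38636364  21.52272727] [165  16  46  12  88] [ 0.48185022 -1.34358789  0.24      ]
scene brass [400.4301676 
[... 362 characters left out ...]
 0.24      ]
scene brass [195.34722222  76.88888889] [186  74  17   7  72] [ 0.60301411 -0.84208096  0.24      ]
scene brass [123.85365854  82.34146341] [120  77   8  14  41] [ 0.8460559 -0.933331   0.24     ]
scene brass [207.69411765  85.59411765] [195  80  29  14 170] [ 0.58317304 -0.75802029  0.24      ]
scene brass [220.83333333 151.99122807] [214 148  15   9 114] [ 0.67572667 -0.35683951  0.24      ]
scene brass [435.15322581 249.80645161] [429 244  13  14 124] [0.34985947 0.27324209 0.24      ]
scene brass [380.87681159 262.99275362] [375 257  13  15 138] [0.48853037 0.24431679 0.24      ]
scene brass [332.22695035 274.45390071] [326 268  13  15 141] [0.60688397 0.21859832 0.24      ]
```

View pics/crop1.png

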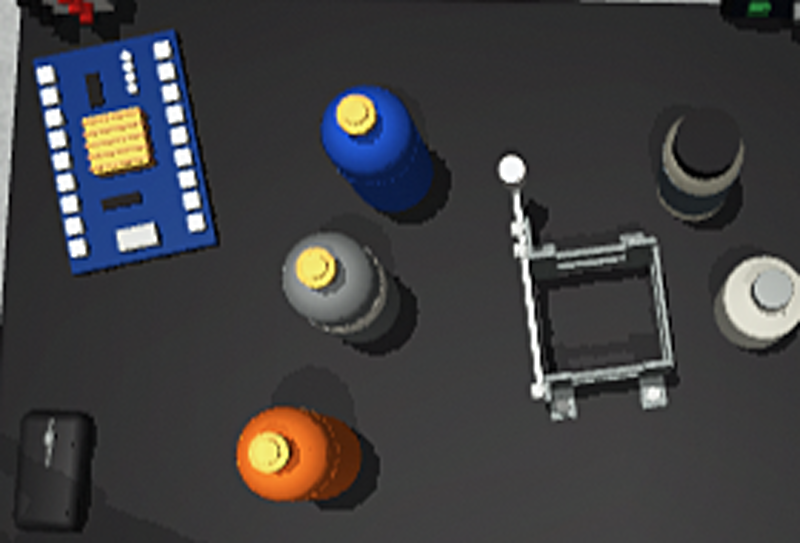

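The crop confirms the bar is shut: knob at (511,168), keeper tip at (542,395). The board's nearest corner is at (217,243).

```bash
cat >> h.py <<'E'
from scipy.spatial.transform import Rotation as Rn
def to(x,y,z,head=None):
    o=ctrl.get_obs(); R=Rn.from_rotvec(o['tool_rot']).as_matrix()
    hy=np.degrees(np.arctan2(R[1,1],R[0,1])); d=np.array([x,y,z])-o['tool_pos']
    print('t %.1f pos'%o['t'],o['tool_pos'].round(4),'ytool heading %.1f'%hy,'tilt',R[:,2].round(3),'F',o['contact_force'].round(1))
    if head is not None:
        t=np.radians(((head-hy+90)%180)-90); print('turn about tool z first %.3f'%-t)
        R=R@Rn.from_rotvec([0,0,-t]).as_matrix()
    print('then shift tool xyz',(R.T@d).round(4))
E
python3 - <<'E'
from h import *
c=dict(np.load('pics/top0.npz')); 
cr=lambda u,v:(110+u*.35,140+v*.35)
print('board',onz(c,*cr(217,243),.005),onz(c,*cr(72,273),.005))
k=onz(c,288.7,198.9,.178); t=onz(c,*cr(542,395),.13)
pts=np.array([onz(c,*cr(u,v),.13)[:2] for u,v in [(516,200),(530,290),(535,330),(540,375)]])
vx,vy,x0,y0=cv2.fitLine(pts.astype(np.float32),2,0,.01,.01).ravel(); print(np.degrees(np.arctan2(vy,vx)),k,t,np.degrees(np.arctan2(*(k-t)[[1,0]])))
to(k[0],k[1],.36,99)
E
```

```text
board [0.5368846  0.37021503 0.005     ] [0.50702804 0.49833744 0.005     ]
9.323455 [0.57838056 0.10007162 0.178     ] [0.40078364 0.07189935 0.13      ] 9.013747307436807
t 0.1 pos [0.2028 0.5907 0.3028] ytool heading 71.0 tilt [-0.001 -0.002 -1.   ] F [ 0.9  0.6 -0.5]
turn about tool z first -0.488
then shift tool xyz [-0.2941 -0.5435 -0.0567]
```

drive_tool --rows '[[[0, 0, -0.015], -0.122], [[0, 0, -0.015], -0.122], [[0, 0, -0.015], -0.122], [[0, 0, -0.015], -0.122], [[-0.01, -0.02, 0], 0], [[-0.02, -0.035, 0], 0], [[-0.02, -0.035, 0], 0], [[-0.02, -0.035, 0], 0], [[-0.02, -0.035, 0], 0], [[-0.02, -0.035, 0], 0]]'

```text
t: 1.1
tool_pos: [0.3427, 0.4142, 0.3634]
tool_rot: [0.247, -3.131, 0.001]
contact_force: [1.1, 0.1, -0.1]
opening: 0.0855
grip_force: 0.0
```

drive_tool --rows '[[[-0.02, -0.035, 0], 0], [[-0.02, -0.035, 0], 0], [[-0.02, -0.035, 0], 0], [[-0.02, -0.035, 0], 0], [[-0.02, -0.035, 0], 0], [[-0.02, -0.035, 0], 0], [[-0.02, -0.035, 0], 0], [[-0.02, -0.035, 0], 0], [[-0.02, -0.035, 0], 0], [[0, 0, 0], 0]]'

```text
t: 2.1
tool_pos: [0.5711, 0.1293, 0.3628]
tool_rot: [0.239, -3.131, 0.002]
contact_force: [0.3, 0.4, 0.3]
opening: 0.0855
grip_force: 0.0
```

```bash
python3 - <<'E'
from h import *
to(.5785,.100,.2135,99)
c=snap('wrist','w1.png'); print(proj(c,[.5785,.1,.178]))
E
```

```text
t 2.1 pos [0.5711 0.1293 0.3628] ytool heading 98.7 tilt [-0.001 -0.001 -1.   ] F [0.3 0.4 0.3]
turn about tool z first -0.005
then shift tool xyz [-0.003  -0.0299  0.1493]
[277.86404573 237.74816169]
```

View pics/w1.png

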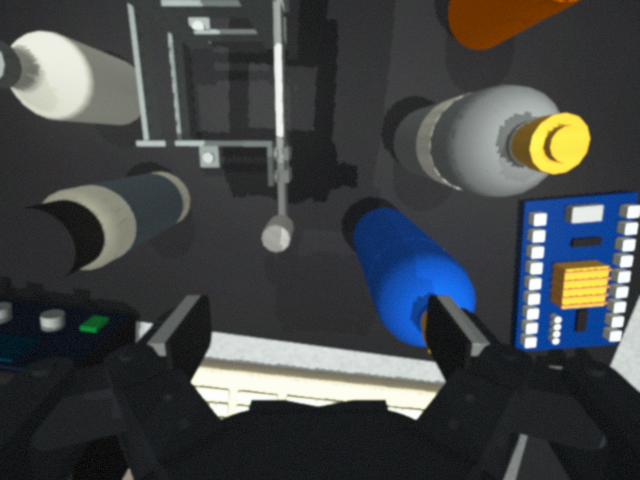

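The wrist view shows the knob at (276,237), matching the prediction (278,238). I'll shift over it and descend.

drive_tool --rows '[[[-0.003, -0.015, 0], 0], [[0, -0.015, 0], 0], [[0, 0, 0.025], 0], [[0, 0, 0.025], 0], [[0, 0, 0.025], 0], [[0, 0, 0.025], 0], [[0, 0, 0.02], 0], [[0, 0, 0.015], 0], [[0, 0, 0.012], 0], [[0, 0, 0], 0]]'

```text
t: 3.15
tool_pos: [0.576, 0.1035, 0.2151]
tool_rot: [0.247, -3.129, -0.0]
contact_force: [-0.3, 0.5, -0.0]
opening: 0.0857
grip_force: 0.0
```

drive_tool --rows '[[[0, 0, 0], 0], [[0, 0, 0], 0], [[0, 0, 0], 0], [[0, 0, 0], 0], [[0, 0, 0], 0], [[0, 0, 0], 0], [[0, 0, 0], 0], [[0, 0, 0], 0]]' --jaw 1 --grip_force 30

```text
t: 3.95
tool_pos: [0.5783, 0.0993, 0.2187]
tool_rot: [-0.244, 3.129, -0.017]
contact_force: [1.4, -16.5, 4.0]
opening: 0.0213
grip_force: 31.1
```

drive_tool --rows '[[[0, -0.002, 0], 0], [[-0.01, 0, 0], 0], [[-0.015, 0, 0], 0], [[-0.015, 0, 0], 0], [[-0.015, 0, 0], 0], [[0, 0, 0], 0]]'

```text
t: 4.55
tool_pos: [0.6343, 0.1074, 0.2187]
tool_rot: [-0.244, 3.127, -0.01]
contact_force: [3.9, -10.4, 2.2]
opening: 0.021
grip_force: 30.7
```

```bash
python3 - <<'E'
from h import *
to(.5785+.1086,.1+.0176,.2187,99)
E
```

```text
t 4.5 pos [0.6343 0.1074 0.2187] ytool heading 98.9 tilt [ 0.005 -0.006 -1.   ] F [  3.9 -10.4   2.2]
turn about tool z first -0.001
then shift tool xyz [-0.0537  0.0019  0.0002]
```

drive_tool --rows '[[[-0.015, -0.001, 0], 0], [[-0.015, 0, 0], 0], [[-0.014, 0, 0], 0], [[-0.008, 0, 0], 0], [[-0.004, 0, 0], 0], [[0, 0, 0], 0], [[0, 0, 0], 0]]'

```text
t: 5.25
tool_pos: [0.6827, 0.1145, 0.2179]
tool_rot: [0.244, -3.114, 0.011]
contact_force: [-24.8, -12.1, 15.5]
opening: 0.0208
grip_force: 32.4
```

drive_tool --rows '[[[0.003, 0, 0], 0], [[0, 0, 0], 0], [[0, 0, 0], 0], [[0, 0, 0], 0], [[0, 0, 0], 0], [[0, 0, 0], 0]]' --jaw 0

```text
t: 5.85
tool_pos: [0.6842, 0.1178, 0.2168]
tool_rot: [-0.247, 3.132, 0.0]
contact_force: [0.4, -0.6, -0.1]
opening: 0.0848
grip_force: 0.0
```

drive_tool --rows '[[[0, 0, -0.015], 0], [[0, 0, -0.025], 0], [[0, 0, -0.03], 0], [[0, 0, -0.03], 0], [[0, 0, -0.03], 0], [[0, 0, -0.03], 0], [[0, 0, 0], 0]]'

```text
t: 6.55
tool_pos: [0.6854, 0.1178, 0.3854]
tool_rot: [-0.246, 3.12, -0.0]
contact_force: [1.0, 0.6, 0.6]
opening: 0.0851
grip_force: 0.0
```

```bash
python3 - <<'E'
from h import *
to(.488,.349,.37,90)
c=snap('wrist','w2.png'); hsv=cv2.cvtColor(c['image'],cv2.COLOR_BGR2HSV)
k=np.array([.6865,.1172,.178]); print(proj(c,k))
E
```

```text
t 6.5 pos [0.6854 0.1178 0.3854] ytool heading 99.0 tilt [ 0.012  0.001 -1.   ] F [1.  0.6 0.6]
turn about tool z first 0.157
then shift tool xyz [0.1976 0.2312 0.0132]
[317.97880068 224.54479852]
```

View pics/w2.png

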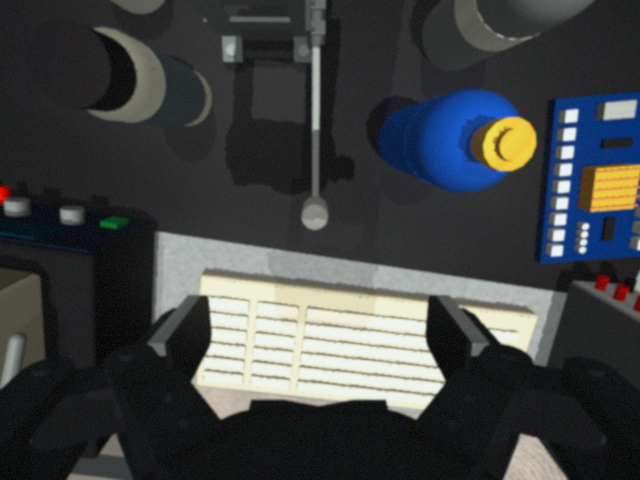

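The knob is at (314,212), nearer the stall than the predicted row of 224. I'll quantify that with settled pictures.

```bash
python3 - <<'E'
from h import *
o=ctrl.get_obs(); print(o['tool_pos'],o['dq'].round(3))
for n in('wrist','top'):
    c=snap(n,n+'3.png'); hsv=cv2.cvtColor(c['image'],cv2.COLOR_BGR2HSV)
    m=cv2.inRange(hsv,(0,0,150 if n=='wrist' else 200),(180,60,255)); 
    g=proj(c,[.68,.117,.178]); print(n,g,onz(c,314.5,211,.178) if n=='wrist' else '')
    k,l,st,ce=cv2.connectedComponentsWithStats(m)
    for i in range(1,k):
        if 15<st[i,4]<2000 and np.hypot(*(ce[i]-g))<40: print(ce[i],st[i],onz(c,*ce[i],.178))
E
```

```text
[0.68489733 0.11770541 0.38207057] [-0.001  0.033  0.07  -0.    -0.009  0.001]
wrist [318.87719817 219.25024276] [0.67408661 0.11263174 0.178     ]
[313.97530864 224.88888889] [304 220  21  11 162] [0.68505326 0.11392792 0.178     ]
top [282.55208806 155.26346885]
```

```bash
python3 - <<'E'
from h import *
c=snap('wrist','w4.png'); g=cv2.cvtColor(c['image'],cv2.COLOR_BGR2GRAY)[170:260,270:360]
m=(g>75).astype(np.uint8); n,l,st,ce=cv2.connectedComponentsWithStats(m)
for i in range(1,n): print(st[i],ce[i]+[270,170])
h=cv2.HoughCircles(cv2.GaussianBlur(g,(3,3),0),cv2.HOUGH_GRADIENT,1,20,param1=80,param2=10,minRadius=9,maxRadius=20); print(h[0][:3]+[270,170,0])
for q in h[0][:3]: print(onz(c,q[0]+270,q[1]+170,.178))
to(.488,.349,.37,90)
E
```

```text
[ 30   0  28  69 972] [313.99897119 213.6100823 ]
[  0  84  35   6 111] [281.97297297 257.5045045 ]
[[313.5        222.5         14.10000038]]
[0.67948216 0.11294906 0.178     ]
t 6.8 pos [0.6837 0.1176 0.3756] ytool heading 99.0 tilt [-0.002 -0.    -1.   ] F [-0.2  0.4 -0.8]
turn about tool z first 0.157
then shift tool xyz [0.1957 0.2314 0.006 ]
```

drive_tool --rows '[[[0, 0, 0.005], 0.08], [[0, 0, 0], 0.077], [[0.025, 0.029, 0], 0], [[0.025, 0.029, 0], 0], [[0.025, 0.029, 0], 0], [[0.025, 0.029, 0], 0], [[0.025, 0.029, 0], 0], [[0.025, 0.029, 0], 0], [[0.025, 0.029, 0], 0], [[0.021, 0.028, 0], 0]]'

```text
t: 7.75
tool_pos: [0.4861, 0.3494, 0.3698]
tool_rot: [0.001, -3.139, 0.002]
contact_force: [0.3, -0.1, 0.0]
opening: 0.0854
grip_force: 0.0
```

drive_tool --rows '[[[0, 0, 0], 0], [[0, 0, 0], 0], [[0, 0, 0], 0]]'

```text
t: 8.05
tool_pos: [0.4883, 0.3479, 0.3707]
tool_rot: [-0.001, -3.14, 0.002]
contact_force: [0.3, 0.5, 1.1]
opening: 0.0854
grip_force: 0.0
```

```bash
python3 - <<'E'
from h import *
to(.488,.349,.0665,90)
c=snap('top','t5.png'); hsv=cv2.cvtColor(c['image'],cv2.COLOR_BGR2HSV)
m=cv2.inRange(hsv,(0,0,200),(180,60,255)); g=proj(c,[.684,.116,.178])
k,l,st,ce=cv2.connectedComponentsWithStats(m)
for i in range(1,k):
    if 15<st[i,4]<600 and np.hypot(*(ce[i]-g))<40: print(ce[i],st[i],onz(c,*ce[i],.178))
w=vision.get_image('wrist')['image']
a=cv2.resize(c['image'][130:300,170:370],(600,510),interpolation=cv2.INTER_CUBIC)
cv2.imwrite('pics/t5c.png',a)
E
```

```text
t 8.1 pos [0.4883 0.3479 0.3707] ytool heading 90.0 tilt [-0.001 -0.001 -1.   ] F [0.3 0.5 1.1]
turn about tool z first -0.001
then shift tool xyz [-2.000e-04  1.500e-03  3.042e-01]
[283.17741935 155.22580645] [279 151   9   9  62] [0.68012074 0.11556459 0.178     ]
```

View pics/t5c.png

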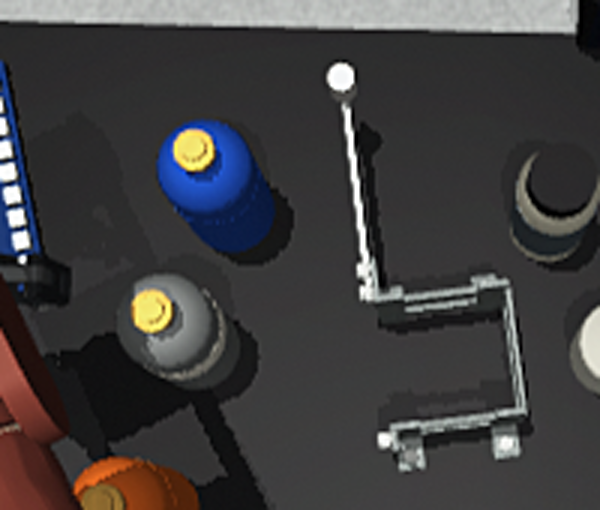

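The bar is clear of the mouth, with the knob at (341,77) in the crop. Before descending, I'll check the gripper and wrist profile in the scene view.

```bash
python3 - <<'E'
from h import *
c=snap('scene','s5.png'); p=np.array(ctrl.get_obs()['tool_pos'])
for n,d in dict(tcp=(0,0,0),up1=(0,0,.1),up2=(0,0,.2),yl=(0,-.057,-.04),yr=(0,.057,-.04),b1=(0,-.0425,0),l2=(0,-.057,.15)).items():
    q=proj(c,p+d); print(n,q, ((q-[280,60])*2.5).round())
a=c['image'][60:300,280:600]; cv2.imwrite('pics/s5c.png',cv2.resize(a,(800,600),interpolation=cv2.INTER_CUBIC))
E
```

```text
tcp [413.8871999  256.49262375] [335. 491.]
up1 [421.05599833 222.04439507] [353. 405.]
up2 [429.58660908 181.05224938] [374. 303.]
yl [395.90920299 250.79944312] [290. 477.]
yr [427.88983103 288.087685  ] [370. 570.]
b1 [401.85898874 242.87528564] [305. 457.]
l2 [406.60377144 184.1800684 ] [317. 310.]
```

View pics/s5c.png

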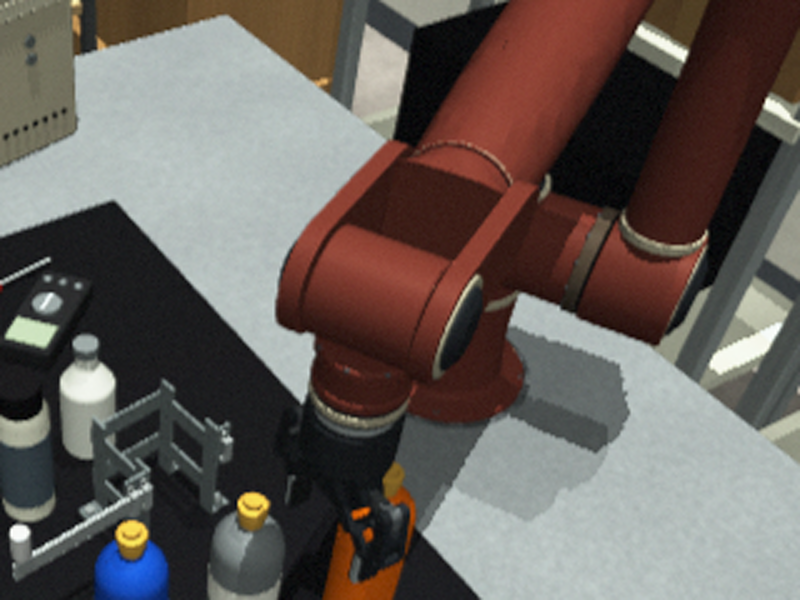

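The view shows the forearm fork, centred about 0.2 m above the TCP at crop (374,303), overhanging sideways. I'll go partway down beside the cylinder and check clearance to the valve.

drive_tool --rows '[[[0, 0.002, 0.04], 0], [[0, 0.002, 0.04], 0], [[0, 0.002, 0.04], 0], [[0, 0, 0.04], 0], [[0, 0, 0.04], 0], [[0, 0, 0.03], 0], [[0, 0, 0.02], 0], [[0, 0, 0.02], 0], [[0, 0, 0], 0], [[0, 0, 0], 0]]'

```text
t: 9.2
tool_pos: [0.4884, 0.3541, 0.102]
tool_rot: [-0.001, -3.141, 0.0]
contact_force: [0.6, 0.0, 0.2]
opening: 0.0856
grip_force: 0.0
```

```bash
python3 - <<'E'
from h import *
to(.488,.349,.0665,90)
c=snap('scene','s6.png')
a=c['image'][190:390,290:540]; cv2.imwrite('pics/s6c.png',cv2.resize(a,(750,600),interpolation=cv2.INTER_CUBIC))
p=np.array(ctrl.get_obs()['tool_pos'])
for n,d in dict(tcp=(0,0,0),up1=(0,0,.1),up2=(0,0,.2),yl=(0,-.057,-.04),yr=(0,.057,-.04),tipr=(0,.057,-.06)).items():
    q=proj(c,p+d); print(n, ((q-[290,190])*3).round())
E
```

```text
t 9.2 pos [0.4884 0.3541 0.102 ] ytool heading 90.0 tilt [-0. -0. -1.] F [0.6 0.  0.2]
turn about tool z first -0.001
then shift tool xyz [ 0.0004 -0.0051  0.0355]
tcp [332. 416.]
up1 [347. 347.]
up2 [364. 268.]
yl [289. 390.]
yr [367. 495.]
tipr [364. 507.]
```

View pics/s6c.png

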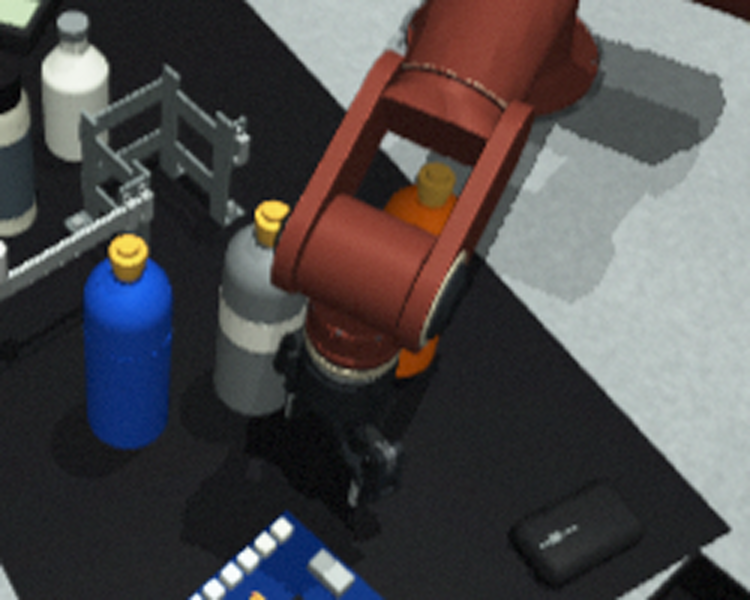

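The fork clears for now, but the finger knuckles (about 385,465) look wide. I'll get the finger profile by casting wrist-camera rays onto the tool's x=0 plane.

```bash
python3 - <<'E'
from h import *
c=snap('wrist','w6.png'); o=ctrl.get_obs(); R=Rn.from_rotvec(o['tool_rot']).as_matrix(); p=o['tool_pos']
print('cam in tool',(R.T@(ray(c,0,0)[0]-p)).round(3))
for n,u,v in [('padtip in',205,297),('padtip out',183,297),('knuckle out',22,380),('knuckle top',45,368),('kn bottom',20,430),('mid',120,345),('mid2',150,345),('mid3',100,360),('rout',618,375),('rpad out',460,297)]:
    og,d=ray(c,u,v); 
    for x in (0,.011):
        a=R.T@(og-p); b=R.T@d; print(n,x,(a+b*(x-a[0])/b[0]).round(3),end=' ')
    print()
im=c['image'].copy(); im=cv2.convertScaleAbs(im,alpha=3,beta=20); cv2.imwrite('pics/w6b.png',im[240:480])
E
```

```text
cam in tool [ 0.066 -0.    -0.07 ]
padtip in 0 [ 0.    -0.05   0.075] padtip in 0.011 [ 0.011 -0.042  0.051] 
padtip out 0 [ 0.    -0.06   0.075] padtip out 0.011 [ 0.011 -0.05   0.051] 
knuckle out 0 [ 0.    -0.085  0.019] knuckle out 0.011 [ 0.011 -0.071  0.004] 
knuckle top 0 [ 0.    -0.083  0.024] knuckle top 0.011 [ 0.011 -0.069  0.009] 
kn bottom 0 [ 0.    -0.071  0.   ] kn bottom 0.011 [ 0.011 -0.059 -0.011] 
mid 0 [ 0.    -0.067  0.037] mid 0.011 [ 0.011 -0.056  0.019] 
mid2 0 [ 0.    -0.057  0.037] mid2 0.011 [ 0.011 -0.047  0.019] 
mid3 0 [ 0.    -0.069  0.029] mid3 0.011 [ 0.011 -0.057  0.012] 
rout 0 [0.    0.087 0.021] rout 0.011 [0.011 0.073 0.006] 
rpad out 0 [0.    0.062 0.076] rpad out 0.011 [0.011 0.051 0.051]
```

View pics/w6b.png

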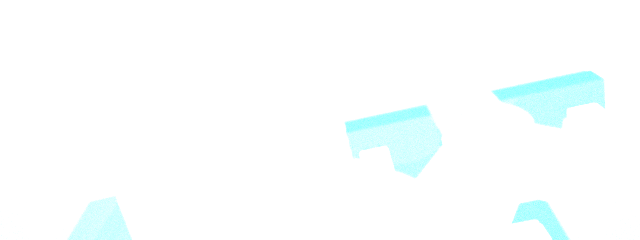

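The auto-brightened picture washed out and tells me nothing. The ray casts put the open fingertips about 55 to 60 mm ahead of the TCP and the outer knuckles about 72 mm out. I'll back off a little in y, then go right down.

drive_tool --rows '[[[0, 0.01, 0], 0], [[0, 0, 0.015], 0], [[0, 0, 0.012], 0], [[0, 0, 0.006], 0], [[0, 0, 0.003], 0], [[0, 0, 0], 0], [[0, 0, 0], 0]]'

```text
t: 10.0
tool_pos: [0.4882, 0.3645, 0.066]
tool_rot: [-0.0, 3.141, 0.0]
contact_force: [0.3, 0.3, -0.0]
opening: 0.0855
grip_force: 0.0
```

drive_tool --rows '[[[0, 0, 0.002], 0], [[0, 0, 0.001], 0], [[0, 0, 0.001], 0], [[0, 0, 0], 0], [[0, 0, 0], 0]]'

```text
t: 10.5
tool_pos: [0.488, 0.3645, 0.0619]
tool_rot: [-0.0, 3.142, -0.0]
contact_force: [-0.2, -0.4, 0.2]
opening: 0.0852
grip_force: 0.0
```

```bash
cat >> h.py <<'E'
def valve(rng=.09, z=.25):
    o=ctrl.get_obs(); print('t %.1f tcp'%o['t'],o['tool_pos'].round(4),'F',o['contact_force'].round(1))
    for n in('top','scene'):
        c=vision.get_image(n); hsv=cv2.cvtColor(c['image'],cv2.COLOR_BGR2HSV)
        m=cv2.inRange(hsv,(18,100,120),(35,255,255)); k,l,st,ce=cv2.connectedComponentsWithStats(m)
        for i in range(1,k):
            if st[i,4]>15:
                w=onz(c,*ce[i],z if n=='top' else .24)
                if .38<w[0]<.57 and -.05<w[1]<.3: print(n,w[:2].round(4),'area',st[i,4],'bbox',st[i,:4])
E
python3 -c "
from h import *
valve()"
```

```text
t 10.5 tcp [0.488  0.3645 0.0619] F [-0.2 -0.4  0.2]
top [0.487  0.2411] area 151 bbox [214 227  13  14]
scene [0.4882 0.2442] area 136 bbox [375 257  13  15]
```

drive_tool --rows '[[[0, -0.005, 0], 0], [[0, -0.004, 0], 0], [[0, -0.002, 0], 0], [[0, -0.002, 0], 0], [[0, 0, 0], 0]]'

```text
t: 11.1
tool_pos: [0.488, 0.3516, 0.062]
tool_rot: [0.0, 3.141, 0.001]
contact_force: [0.6, 0.8, -0.7]
opening: 0.0855
grip_force: 0.7
```

```bash
python3 -c "
from h import *
valve()"
```

```text
t 11.1 tcp [0.488  0.3516 0.062 ] F [ 0.6  0.8 -0.7]
top [0.4871 0.2407] area 153 bbox [214 227  14  14]
scene [0.4886 0.2441] area 134 bbox [375 257  13  15]
```

Valve visible in both views; good indicator. I'll continue gently.

drive_tool --rows '[[[0, -0.002, 0], 0], [[0, -0.002, 0], 0], [[0, -0.002, 0], 0], [[0, 0, 0], 0]]'

```text
t: 11.6
tool_pos: [0.4881, 0.3455, 0.0621]
tool_rot: [-0.0, 3.141, 0.001]
contact_force: [-0.1, 3.8, 0.6]
opening: 0.0853
grip_force: 1.8
```

```bash
python3 -c "
from h import *
valve()"
```

```text
t 11.6 tcp [0.4881 0.3455 0.0621] F [-0.1  3.8  0.6]
top [0.4874 0.2342] area 154 bbox [217 227  14  14]
scene [0.4887 0.2374] area 131 bbox [373 255  13  15]
```

drive_tool --rows '[[[0, -0.002, 0], 0], [[0, -0.002, 0], 0], [[0, 0, 0], 0]]'

```text
t: 12.0
tool_pos: [0.488, 0.3413, 0.0619]
tool_rot: [0.0, 3.142, -0.0]
contact_force: [0.1, 3.6, -0.0]
opening: 0.0854
grip_force: 1.7
```

```bash
python3 -c "
from h import *
valve()"
```

```text
t 12.0 tcp [0.488  0.3413 0.0619] F [ 0.1  3.6 -0. ]
top [0.4872 0.2307] area 152 bbox [218 227  14  14]
scene [0.4887 0.2336] area 130 bbox [373 254  12  15]
```

It slides upright: the valve moves exactly with the pusher at about 3.7 N. I'll push on 20 mm, then reorient.

drive_tool --rows '[[[0, -0.003, 0], 0], [[0, -0.005, 0], 0], [[0, -0.005, 0], 0], [[0, -0.005, 0], 0], [[0, -0.002, 0], 0], [[0, 0, 0], 0], [[0, 0.006, 0], 0], [[0, 0.006, 0], 0], [[0, 0, 0], 0]]'

```text
t: 13.0
tool_pos: [0.488, 0.3341, 0.0618]
tool_rot: [0.002, -3.141, 0.001]
contact_force: [0.7, 0.7, -0.4]
opening: 0.0852
grip_force: 0.0
```

```bash
cat >> h.py <<'E'
M=np.array([.4700,.0825]); A=np.radians(9.2); Y=np.array([np.cos(A),np.sin(A)]); X=np.array([np.sin(A),-np.cos(A)])
def st(p): return np.array([(p-M)@X,(p-M)@Y])
E
python3 - <<'E'
from h import *
valve()
p=np.array([.488,.212]); g=M-.015*X; d=(g-p)/np.linalg.norm(g-p); print(st(p),np.degrees(np.arctan2(d[1],d[0])),np.linalg.norm(g-p))
t=p-d*.117; to(t[0],t[1],.062,np.degrees(np.arctan2(-d[1],-d[0])))
E
```

```text
t 13.0 tcp [0.488  0.3341 0.0618] F [ 0.7  0.7 -0.4]
top [0.488  0.2102] area 157 bbox [228 227  14  14]
scene [0.4895 0.2134] area 127 bbox [368 248  12  15]
[-0.12495628  0.03847307] -100.0846457928246 0.11649275278550607
t 13.1 pos [0.4879 0.3337 0.0617] ytool heading 90.1 tilt [-0.    -0.001 -1.   ] F [0.2 0.5 0.4]
turn about tool z first 0.177
then shift tool xyz [-0.0214 -0.0028 -0.0003]
```

drive_tool --rows '[[[0, 0, 0], 0.09], [[0, 0, 0], 0.087], [[-0.01, 0, 0], 0], [[-0.011, 0, 0], 0], [[0, -0.004, 0], 0], [[0, -0.006, 0], 0], [[0, -0.006, 0], 0], [[0, -0.005, 0], 0], [[0, -0.005, 0], 0], [[0, -0.005, 0], 0]]'

```text
t: 14.1
tool_pos: [0.5031, 0.2991, 0.0621]
tool_rot: [0.277, 3.129, 0.001]
contact_force: [1.3, 4.5, 0.4]
opening: 0.0852
grip_force: 0.7
```

```bash
python3 -c "
from h import *
valve()
to(.5,.3,.062,79.9)"
```

```text
t 14.1 tcp [0.5031 0.2991 0.0621] F [1.3 4.5 0.4]
top [0.4836 0.1901] area 155 bbox [237 229  14  14]
scene [0.4851 0.1845] area 72 bbox [365 242  10  12]
t 14.2 pos [0.5029 0.2986 0.0617] ytool heading 79.9 tilt [-0.    -0.001 -1.   ] F [ 1.   2.3 -1.9]
turn about tool z first -0.001
then shift tool xyz [ 0.0031  0.0008 -0.0003]
```

drive_tool --rows '[[[0, -0.005, 0], 0], [[0, -0.007, 0], 0], [[0, -0.008, 0], 0], [[0, -0.008, 0], 0], [[0, -0.008, 0], 0], [[0, -0.008, 0], 0], [[0, -0.008, 0], 0], [[0, -0.006, 0], 0], [[0, -0.003, 0], 0], [[0, 0, 0], 0]]'

```text
t: 15.2
tool_pos: [0.4923, 0.2387, 0.0617]
tool_rot: [-0.278, -3.129, 0.001]
contact_force: [0.5, 2.9, -1.2]
opening: 0.0852
grip_force: 0.3
```

```bash
python3 -c "
from h import *
valve()
to(.5,.3,.062,79.9)"
```

```text
t 15.2 tcp [0.4923 0.2387 0.0617] F [ 0.5  2.9 -1.2]
top [0.4729 0.1304] area 158 bbox [265 234  14  15]
scene [0.4751 0.1235] area 47 bbox [356 225   9   9]
t 15.3 pos [0.4923 0.2388 0.0616] ytool heading 79.9 tilt [-0.001 -0.001 -1.   ] F [ 0.8  0.9 -0.6]
turn about tool z first -0.000
then shift tool xyz [ 0.0031  0.0616 -0.0004]
```

drive_tool --rows '[[[0, -0.004, 0], 0], [[0, -0.006, 0], 0], [[0, -0.007, 0], 0], [[0, -0.007, 0], 0], [[0, -0.006, 0], 0], [[0, -0.004, 0], 0], [[0, 0, 0], 0], [[0, 0.006, 0], 0], [[0, 0.008, 0], 0], [[0, 0, 0], 0]]'

```text
t: 16.3
tool_pos: [0.4892, 0.2204, 0.0619]
tool_rot: [0.276, 3.129, -0.0]
contact_force: [-0.5, -0.6, -0.1]
opening: 0.0855
grip_force: 0.0
```

```bash
python3 - <<'E'
from h import *
valve()
c=snap('top','t7.png'); cv2.imwrite('pics/t7c.png',cv2.resize(c['image'][130:300,200:370],(600,600),interpolation=cv2.INTER_CUBIC))
# keeper/guide landmarks: project model for a check
for n,q in dict(mouth=(0,0),yp=(0,.048),ym=(0,-.048)).items():
    w=M+q[0]*X+q[1]*Y; print(n,((proj(c,[*w,.13])-[200,130])*600/170).round())
p=M-.0145*X; t=p-X*.118; to(t[0],t[1],.062,99.2)
E
```

```text
t 16.3 tcp [0.4892 0.2204 0.0619] F [-0.5 -0.6 -0.1]
top [0.4669 0.0965] area 158 bbox [281 237  14  15]
scene [0.468  0.0958] area 90 bbox [351 216  12  13]
mouth [338. 418.]
yp [329. 347.]
ym [348. 490.]
t 16.4 pos [0.4889 0.2198 0.0618] ytool heading 79.9 tilt [-0. -0. -1.] F [-1.1  0.8 -0.1]
turn about tool z first -0.337
then shift tool xyz [ 0.0406 -0.     -0.0002]
```

View pics/t7c.png

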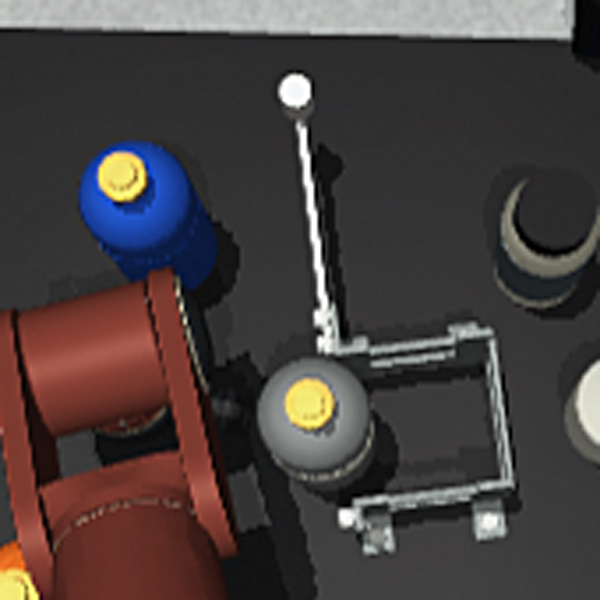

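The top crop shows the cylinder upright at the mouth, lined up between guide (328,345) and keeper (347,518). Now I'll turn square to the stall and push in.

drive_tool --rows '[[[0, 0, 0], -0.104], [[0, 0, 0], -0.104], [[0, 0, 0], -0.104], [[0.012, 0, 0], 0], [[0.013, 0, 0], 0], [[0.013, 0, 0], 0], [[0, -0.004, 0], 0], [[0, -0.005, 0], 0], [[0, -0.005, 0], 0], [[0, 0, 0], 0]]'

```text
t: 17.45
tool_pos: [0.4538, 0.2003, 0.0622]
tool_rot: [-0.21, 3.134, 0.001]
contact_force: [-0.4, 2.8, -1.4]
opening: 0.0855
grip_force: 1.1
```

drive_tool --rows '[[[0, -0.004, 0], 0], [[0, -0.006, 0], 0], [[0, -0.007, 0], 0], [[0, -0.007, 0], 0], [[0, -0.004, 0], 0], [[0, -0.002, 0], 0], [[0, 0, 0], 0]]'

```text
t: 18.15
tool_pos: [0.4573, 0.1704, 0.0618]
tool_rot: [0.212, -3.134, 0.001]
contact_force: [0.8, 1.5, -0.4]
opening: 0.0853
grip_force: 0.6
```

```bash
python3 -c "
from h import *
valve()
to(.5,.3,.062,97.8)"
```

```text
t 18.1 tcp [0.4573 0.1704 0.0618] F [ 0.8  1.5 -0.4]
top [0.4709 0.0617] area 157 bbox [297 236  14  14]
scene [0.4723 0.0636] area 99 bbox [343 209  12  13]
t 18.2 pos [0.4572 0.1704 0.0618] ytool heading 97.8 tilt [-0.    -0.001 -1.   ] F [ 0.1 -0.2  0. ]
turn about tool z first -0.001
then shift tool xyz [-0.0599  0.1226 -0.0003]
```

drive_tool --rows '[[[0, -0.004, 0], 0], [[0, -0.006, 0], 0], [[0, -0.007, 0], 0], [[0, -0.007, 0], 0], [[0, -0.005, 0], 0], [[0, -0.003, 0], 0], [[0, 0, 0], 0]]'

```text
t: 18.95
tool_pos: [0.4616, 0.1385, 0.0618]
tool_rot: [0.211, -3.134, 0.001]
contact_force: [0.1, 0.1, -0.6]
opening: 0.0854
grip_force: 0.3
```

```bash
python3 -c "
from h import *
valve()
for p in([.4766,.0326],): print(st(np.array(p)))"
```

```text
t 18.9 tcp [0.4616 0.1385 0.0618] F [ 0.1  0.1 -0.6]
top [0.4746 0.0301] area 161 bbox [312 234  14  15]
scene [0.4765 0.0303] area 91 bbox [336 202  11  13]
[ 0.05031332 -0.00146297]
```

Cylinder is at about (52, -3) mm in the stall, clear of the bar. Retreat and go to the knob.

drive_tool --rows '[[[0, 0.008, 0], 0], [[0, 0.02, 0], 0], [[0, 0.025, 0], 0], [[0, 0.02, 0], 0], [[0, 0, -0.04], 0], [[0, 0, -0.05], 0], [[0, 0, -0.05], 0], [[0, 0, -0.05], 0], [[0, 0, -0.05], 0], [[0, 0, -0.05], 0]]'

```text
t: 20.05
tool_pos: [0.4511, 0.2117, 0.354]
tool_rot: [-0.213, 3.134, -0.001]
contact_force: [0.8, 0.3, -0.3]
opening: 0.0853
grip_force: 0.0
```

drive_tool --rows '[[[0, 0, -0.02], -0.02], [[0, 0, 0], 0], [[0, 0, 0], 0]]'

```text
t: 20.35
tool_pos: [0.4515, 0.2117, 0.3713]
tool_rot: [0.244, -3.132, 0.001]
contact_force: [-0.2, -0.2, -1.2]
opening: 0.0856
grip_force: 0.0
```

```bash
python3 -c "
from h import *
to(.681,.1155,.37,99)
valve()"
```

```text
t 20.4 pos [0.4515 0.2117 0.3713] ytool heading 98.9 tilt [-0. -0. -1.] F [-0.2 -0.2 -1.2]
turn about tool z first -0.002
then shift tool xyz [-0.2117 -0.131   0.0012]
t 20.4 tcp [0.4515 0.2117 0.3713] F [-0.2 -0.2 -1.2]
top [0.4746 0.0301] area 161 bbox [312 234  14  15]
scene [0.4763 0.0318] area 101 bbox [336 202  11  13]
```

drive_tool --rows '[[[-0.022, -0.013, 0], 0], [[-0.025, -0.016, 0], 0], [[-0.025, -0.016, 0], 0], [[-0.025, -0.016, 0], 0], [[-0.025, -0.016, 0], 0], [[-0.025, -0.016, 0], 0], [[-0.025, -0.016, 0], 0], [[-0.025, -0.016, 0], 0], [[-0.015, -0.008, 0], 0], [[0, 0, 0], 0]]'

```text
t: 21.45
tool_pos: [0.6825, 0.1117, 0.3679]
tool_rot: [0.24, -3.127, 0.0]
contact_force: [-0.2, -0.1, -0.9]
opening: 0.0854
grip_force: 0.0
```

```bash
python3 -c "
from h import *
to(.681,.114,.2155,99)"
```

```text
t 21.4 pos [0.6825 0.1117 0.3679] ytool heading 98.8 tilt [-0.005 -0.001 -1.   ] F [-0.2 -0.1 -0.9]
turn about tool z first -0.004
then shift tool xyz [0.0003 0.0024 0.1524]
```

drive_tool --rows '[[[0, 0.001, 0.025], 0], [[0, 0, 0.025], 0], [[0, 0, 0.025], 0], [[0, 0, 0.025], 0], [[0, 0, 0.022], 0], [[0, 0, 0.018], 0], [[0, 0, 0.012], 0], [[0, 0, 0], 0], [[0, 0, 0], 0]]'

```text
t: 22.35
tool_pos: [0.6817, 0.114, 0.2204]
tool_rot: [-0.244, 3.132, 0.0]
contact_force: [0.7, -0.6, 1.5]
opening: 0.0852
grip_force: 0.0
```

drive_tool --rows '[[[0, 0, 0], 0], [[0, 0, 0], 0], [[0, 0, 0], 0], [[0, 0, 0], 0], [[0, 0, 0], 0], [[0, 0, 0], 0], [[0, 0, 0], 0], [[0, 0, 0], 0]]' --jaw 1 --grip_force 30

```text
t: 23.15
tool_pos: [0.6817, 0.1139, 0.2204]
tool_rot: [-0.243, 3.132, 0.0]
contact_force: [-0.6, 0.1, 3.7]
opening: 0.0208
grip_force: 29.5
```

drive_tool --rows '[[[0.008, 0, 0], 0], [[0.014, 0, 0], 0], [[0.015, 0, 0], 0], [[0.015, 0, 0], 0], [[0.015, 0, 0], 0], [[0.015, 0, 0], 0], [[0.01, 0, 0], 0], [[0.005, 0, 0], 0], [[0, 0, 0], 0], [[0, 0, 0], 0]]'

```text
t: 24.15
tool_pos: [0.5853, 0.0993, 0.2204]
tool_rot: [0.244, -3.13, -0.002]
contact_force: [-3.7, 4.9, 6.7]
opening: 0.0213
grip_force: 30.2
```

drive_tool --rows '[[[0.003, 0, 0], 0], [[0.003, 0, 0], 0], [[0.002, 0, 0], 0], [[0, 0, 0], 0], [[0, 0, 0], 0]]'

```text
t: 24.65
tool_pos: [0.5783, 0.0982, 0.2204]
tool_rot: [-0.244, 3.131, 0.002]
contact_force: [-0.0, 5.5, 4.5]
opening: 0.0209
grip_force: 30.0
```

drive_tool --rows '[[[0.002, 0, 0], 0], [[0.002, 0, 0], 0], [[0, 0, 0], 0], [[0, 0, 0], 0]]'

```text
t: 25.05
tool_pos: [0.5744, 0.0977, 0.2204]
tool_rot: [-0.244, 3.131, 0.002]
contact_force: [0.8, 5.8, 5.3]
opening: 0.0211
grip_force: 29.9
```

drive_tool --rows '[[[0.002, 0, 0], 0], [[0.002, 0, 0], 0], [[0.002, 0, 0], 0], [[0, 0, 0], 0], [[0, 0, 0], 0]]'

```text
t: 25.55
tool_pos: [0.5721, 0.0973, 0.2206]
tool_rot: [-0.242, 3.118, 0.004]
contact_force: [18.7, 8.1, -6.9]
opening: 0.0213
grip_force: 29.8
```

Stop reached with 18.7 N and 110 mm of travel. Release and rise.

drive_tool --rows '[[[0, 0, 0], 0], [[0, 0, 0], 0], [[0, 0, 0], 0], [[0, 0, 0], 0], [[0, 0, 0], 0], [[0, 0, 0], 0]]' --jaw 0

```text
t: 26.15
tool_pos: [0.5679, 0.0959, 0.2198]
tool_rot: [0.243, -3.132, 0.0]
contact_force: [0.5, -0.2, 0.3]
opening: 0.0853
grip_force: 0.0
```

drive_tool --rows '[[[0, 0, -0.015], 0], [[0, 0, -0.025], 0], [[0, 0, -0.03], 0], [[0, 0, -0.03], 0], [[0, 0, -0.03], 0], [[0, 0, -0.02], 0], [[-0.04, 0, 0], 0], [[-0.04, 0, 0], 0], [[-0.04, 0, 0], 0], [[0, 0, 0], 0]]'

```text
t: 27.15
tool_pos: [0.6895, 0.1148, 0.368]
tool_rot: [0.243, -3.13, 0.0]
contact_force: [-0.7, -0.1, -1.3]
opening: 0.0853
grip_force: 0.0
```

```bash
python3 - <<'E'
from h import *
valve()
for n in('top','wrist'):
    c=snap(n,n+'9.png'); hsv=cv2.cvtColor(c['image'],cv2.COLOR_BGR2HSV)
    m=cv2.inRange(hsv,(0,0,200 if n=='top' else 130),(180,60,255)); g=proj(c,[.575,.099,.178])
    k,l,s,ce=cv2.connectedComponentsWithStats(m); print(n,g)
    for i in range(1,k):
        if 15<s[i,4]<3000 and np.hypot(*(ce[i]-g))<50: print(ce[i],s[i],onz(c,*ce[i],.178)[:2])
E
```

```text
t 27.1 tcp [0.6895 0.1148 0.368 ] F [-0.7 -0.1 -1.3]
top [0.4748 0.0298] area 154 bbox [312 234  14  15]
scene [0.4758 0.031 ] area 89 bbox [336 202  11  13]
top [289.12966369 200.37065456]
wrist [321.36611881  67.96957457]
[318.99882214  63.09540636] [304  46  31  35 849] [0.57229854 0.09697067]
[318.88  89.44] [316  88   7   4  25] [0.58847217 0.09943522]
```

drive_tool --rows '[[[0, 0.02, 0], 0], [[0, 0.03, 0], 0], [[0, 0.04, 0], 0], [[0, 0.04, 0], 0], [[0, 0.04, 0], 0], [[0, 0.04, 0], 0], [[0, 0.03, 0], 0], [[0, 0, 0], 0], [[0, 0, 0], 0]]'

```text
t: 28.25
tool_pos: [0.6482, 0.3528, 0.371]
tool_rot: [-0.246, 3.131, -0.0]
contact_force: [0.5, -0.1, -0.1]
opening: 0.0856
grip_force: 0.0
```

```bash
python3 - <<'E'
from h import *
c=snap('top','top10.png'); hsv=cv2.cvtColor(c['image'],cv2.COLOR_BGR2HSV)
c0=dict(np.load('pics/top0.npz'))
m=cv2.inRange(hsv,(0,0,200),(180,60,255)); g=proj(c,[.575,.099,.178])
k,l,s,ce=cv2.connectedComponentsWithStats(m)
for i in range(1,k):
    if 15<s[i,4]<3000 and np.hypot(*(ce[i]-g))<60: print(ce[i],s[i],onz(c,*ce[i],.178)[:2])
d=cv2.absdiff(c['image'],c0['image'])[185:290,270:400].max(2)
n,l,s,ce=cv2.connectedComponentsWithStats((d>60).astype(np.uint8)); print([(x[:5]+[270,185,0,0,0]).tolist() for x in s[1:] if x[4]>8])
E
```

```text
[289.0625  201.90625] [285 198   9   9  64] [0.57144686 0.09905605]
[294.53614458 244.20481928] [289 211  12  68 166] [0.47484858 0.08406276]
[[284, 194, 10, 7, 33], [285, 201, 9, 10, 39], [304, 231, 28, 26, 498]]
```

```bash
python3 -c "
from station import ctrl
print(ctrl.finish_job())"
```

```text
the job is handed in; nothing more can be done
None
```

The job is handed in: I drew the bar back, pushed the cylinder low and upright into the stall (about 52 mm past the mouth), and slid the bar shut to its stop, with no sign of any bystander being touched, though I compared before-and-after pictures only around the stall.

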